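# Set the stop of a jar labeller and load the jar

### The job

Set the jar labeller up for the red-lidded jar: swing the clamp lever out to release the stop carriage, slide the carriage until its pointer stands at the red clip, and swing the lever fully home again. Then lay the jar from the drying rack on the two rollers, base towards the stop pad, and bring its base up against the pad, leaving the setting clamped at the red clip and the other things on the table where they are.

Things in the scene. Friction and masses are not known exactly. Their poses are not given: they have to be found in the camera images.
- labeller: hand jar labeller, white base 210 x 420 x 12 mm, fixed. Origin on the table under the middle of the rollers; y along rollers and rail from loading end to stop end, x across, away from the rail. Black rollers 24 mm thick: x = -25 and 25, y -190 to 190, axes 34 up. Rail: x = -78, 30 wide, top 50 up. End cheeks y = -203 and 203, 52 tall. Reel behind: x over 40, top 76 up
- lane (a point): on the axis that a jar lying on the rollers takes (70 mm above the table), 95 mm to the loading (-y) side of the rollers' middle: a free place to set the jar's middle down. Axes as the labeller's
- carriage (a joint): place of the stop carriage along the rail in m, growing to the labeller's +y (-0.090 to 0.088; 0 = carriage middle at y = 80 mm). Blue block 42 mm (x) by 50 mm (y), 51 to 80 mm above the table; push its end faces, 25 mm either side of its middle. Unclamped it drags with 6 N and stays where left; clamped it holds over 25 N. An arm at its -y end, 57 to 83 mm up, bears the stop pad over the rollers
- pointer (a point): tip of the thin red pointer on the carriage's -x side, in line with the carriage's middle, 52 mm above the table; it moves along the scale bar. Axes as the labeller's
- stop_face (a point): centre of the face of the round black stop pad (28 mm diameter) that the jar's base comes against; it looks to the labeller's -y, is 29 mm to the -y side and 78 mm to the +x side of the carriage's middle, 70 mm above the table, over the middle of the rollers. Axes as the labeller's
- lever (a joint): angle of the clamp lever in rad: 0 (stop at -0.02) = locked, pointing along the rail to the labeller's +y; grows anticlockwise seen from above as it is unlocked, to its stop at 1.25, then pointing almost to -x (towards the robot). The clamp bites below 0.5. It stays where it is left; 1 to 3 N at its end swing it
- stud (a point): on the vertical axis about which the clamp lever turns, in the middle of the carriage, 98 mm above the table. Axes as the labeller's
- lever_tip (a point): centre of the ball (16 mm diameter) at the end of the orange lever, 62 mm from its axis, 100 mm above the table; the arm is a 12 mm round bar, 92 mm up at 20 mm from the axis, rising to 100 mm at the ball
- red_clip: red clip, 8 mm wide along the rail, on the scale bar: the mark for this jar. Origin in the middle of its width, 46 mm above the table; axes as the labeller's. The pointer is at the clip when it stands within the clip's width
- blue_clip: blue clip of the same size on the same bar, the mark for another size of jar: not to be used. Red and blue may stand either way round
- jar_mid (a point): centre of the empty glass jar with red screw lid lying on the rack, 90 mm long; its y axis is the jar's axis and points to the base, the red lid (22 mm long) is at -y. Lid and foot ring 64 mm in diameter, the glass between (54 mm long) 61 mm. 170 g. Axis 41 mm above the table on the rack, 70 mm on the rollers. It can roll about its axis: its x and z axes mean nothing
- jar_base (a point): centre of the outer face of the jar's base, 45 mm from jar_mid along the jar's y axis
- rack: low bamboo drying rack, 158 mm (x) by 136 mm (y), 16 mm tall: dowels along its y axis at x = -66, -22, 22 and 66 mm; the jar lies between the middle two. Fixed; origin under its middle
- mug: white ceramic mug, 80 mm diameter, 92 mm tall, left of the labeller; leave alone. Origin under its middle
- pill_case: blue seven-day pill case, 34 x 150 x 21 mm, lying in front of the labeller; leave alone. Origin under its middle
- depressor: flat stainless tongue depressor, 153 x 18 x 4 mm, lying behind the labeller; leave alone
- amber: amber glass bottle, 52 mm diameter, 110 mm tall, behind the rack; leave alone. Origin under its middle
- label_roll: roll of blank labels standing on its end, 90 mm diameter, 50 mm tall, in front of the labeller on the left; leave alone. Origin under its middle
- spare_jar: upright glass jar with white lid, 64 mm diameter, 90 mm tall, left behind the mug; leave alone. Origin under its middle

How it is judged:
By the outcome, as a careful person would: the job done as asked, in the order asked, and still so for the second after the job is handed in, with the robot touching nothing.
It also fails if it takes over 72 s, if anything falls off the work surface, if the arm or the gripper's body presses on something with over 40 N, if the wrist force passes 120 N, or if a joint passes its speed limit or range.

### The arm

A 7-joint arm with a two-finger parallel gripper is mounted at the origin on the work surface. World frame = base frame: x ahead of the robot, y to its left, z up, the work surface at z = 0. Lengths are in m, angles in rad, forces in N, time in s.
With the tool pointing down it reaches from about 0.35 to 0.9 m from the base axis. Payload 8.1 kg.
Tool frame: the origin (TCP) lies at the very end of the fingers, on their centre line; the grasp point (between the pads) lies 19 mm behind it (grip_depth is the distance from the TCP to the grasp point, in m); z points along the fingers, y is the line along which they close (so a half turn about z gives the same grasp; the last joint's range is limited). The gripper opens to 92 mm and grips with 3 to 60 N. Pads are 19 mm wide; open, the fingers measure 130 mm over their backs; the gripper's body (75 mm by 190 mm) begins 47 mm behind the grasp point.
Start: joints at [1.222, 0.434, 0.025, 1.573, -0.012, 1.134, -0.075], TCP at [0.152, -0.606, 0.227] pointing down, gripper open.
Joint ranges: [-2.62, 2.62], [-0.44, 2.09], [-1.27, 1.32], [0.08, 2.57], [-1.32, 4.46], [0.12, 2], [-2.74, 2.74]. Speed limits (rad/s): [2.22, 2.22, 3.01, 3.01, 3.14, 3.14, 3.14].

### API

Orientations are given as a unit quaternion [w, x, y, z].
In Python, from cell import * gives the robot as it stands.
- The arm moves only by the tool step_arm, never from a script. Its argument "motion" is a list of rows, each a list of 3 entries, a list of its own where there are three numbers: the shift along the tool's x, y, z in cm, then the turn about the tool's z in degrees, then the finger opening in cm, from 0 to 9.18. A call has exactly 5 rows; each row is the pose to reach, as a shift and turn from the pose commanded when the call began, along the tool's axes at that moment; what a row does not reach only later rows make up. A row lasts 1/10 s, in which the tool goes at most 50 mm and 8.59 degrees, less where a joint would pass 70% of its speed; a pose out of reach is approached as far as the arm can. A call with a gripper value outside its range is refused whole. The fingers move at their own pace and stop on an object; the grip force is fixed at half the most. Time passes only in rows, so rows that repeat a pose let the fingers close, or fill a call up. It gives the time, the measured TCP pose, the force, the opening and the grip force at its end, in the units of the state.
- observe(): the state, without advancing time (a new reading comes with each control period).
- grab_frame(name): name is "side" or "top" or "wrist"; returns the picture (384x512x3 uint8, red, green, blue); there is no depth.
- camera_model(name): a dict with "mtx" (3x3 intrinsics, pixels), "R" (3x3) and "t" (3): a world point X has camera coordinates R X + t; the wrist camera has in their place "tool_from_camera" (4x4, takes a point from camera to tool coordinates, whose origin is the TCP and whose axes are the flange's). Camera axes: x right, y down, z forward; pixel columns grow to the right and rows downward; lengths in m; the calibration is good to about 2 mm. A picture is of the moment at which its call begins: read the wrist's pose just before it. camera_model takes no time and is no camera call.
- hand_in(): hands the job in; it is judged then, once.
The state is a dict: "t": time; "q": joint angles; "qd": joint speeds; "tau": joint torques, N m; "ee_pos": TCP position; "orientation": TCP orientation; "contact_force": force on the tool from outside, world axes, zero at the start; "torque": the same for the moment, N m; "gripper_width": opening from 0.0 (shut) to 1.0 (fully open); "grip_force": force on a finger pad.
Only numpy, scipy, OpenCV 4.12 (cv2) and the standard library are available. Lean on these libraries where they do the work, as an engineer would, in place of code of your own. Each camera call takes 0.05 s, during which the arm holds its last target. There are 200 camera calls.

## Working session

There is one attempt and no reset: what is moved stays moved. The work goes in short steps, Python scripts to look and compute and a tool call to move; the robot and the scene stay as the last step left them, time stands still between calls to the robot, and variables do not carry over. Pictures are saved under pics/ and viewed, at most 10 in all, crops included, and the job is handed in when it is done.

Besides the shell and the picture viewer there is one more tool, called after "Call:" as name([rows], argument=value, ...), one row to a line, values as JSON. step_arm: Moves the arm, as the interface text tells. Its arguments: {"type":"object","properties":{"motion":{"type":"array","items":{"type":"array"}}},"required":["motion"]}

```bash
mkdir -p pics; ls; python3 - <<'E'
from cell import *
import cv2, numpy as np
s=observe(); print(s['t'],s['ee_pos'],s['orientation'],s['gripper_width'])
for n in ['top','side']:
    f=grab_frame(n); cv2.imwrite(f'pics/{n}0.png',cv2.resize(f[:,:,::-1],(800,600),interpolation=cv2.INTER_CUBIC)); np.save(f'pics/{n}0.npy',f)
    m=camera_model(n); print(n,np.round(m['mtx'],1).tolist(),np.round(-np.array(m['R']).T@m['t'],3),np.round(m['R'],3).tolist())
print(camera_model('wrist'))
E
```

```text
pics
0.0 [ 0.15189836 -0.60572228  0.22593805] [-7.83167130e-04  9.92463079e-01  1.22541421e-01 -1.53047217e-04] 0.9985139673973694
top [[481.9, 0.0, 254.3], [0.0, 481.9, 199.2], [0.0, 0.0, 1.0]] [0.322 0.04  1.551] [[0.021, -1.0, 0.016], [-0.987, -0.024, -0.159], [0.16, -0.012, -0.987]]
side [[472.0, 0.0, 259.4], [0.0, 472.0, 192.8], [0.0, 0.0, 1.0]] [-0.127  0.803  0.951] [[-0.744, -0.668, 0.004], [-0.431, 0.475, -0.767], [0.511, -0.572, -0.641]]
{'mtx': array([[343.81134441,   0.        , 252.82097281],
       [  0.        , 343.81134441, 190.71236478],
       [  0.        ,   0.        ,   1.        ]]), 'tool_from_camera': array([[-3.54735511e-04, -9.56190361e-01, -2.92745398e-01,
         7.81545678e-02],
       [ 9.99999869e-01, -4.47429137e-04,  2.49677583e-04,
         6.42202568e-04],
       [-3.69722118e-04, -2.92745271e-01,  9.56190394e-01,
        -1.57780915e-01],
       [ 0.00000000e+00,  0.00000000e+00,  0.00000000e+00,
         1.00000000e+00]])}
```

View pics/top0.png

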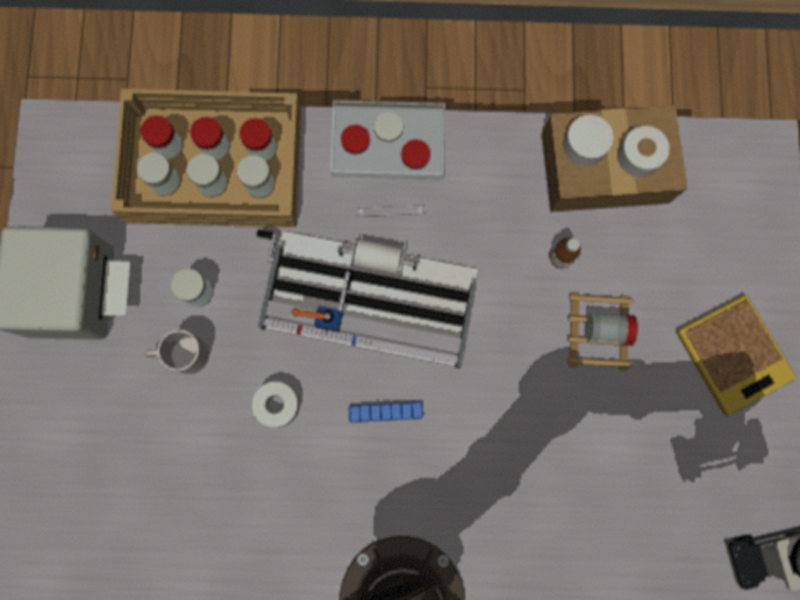

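View pics/side0.png

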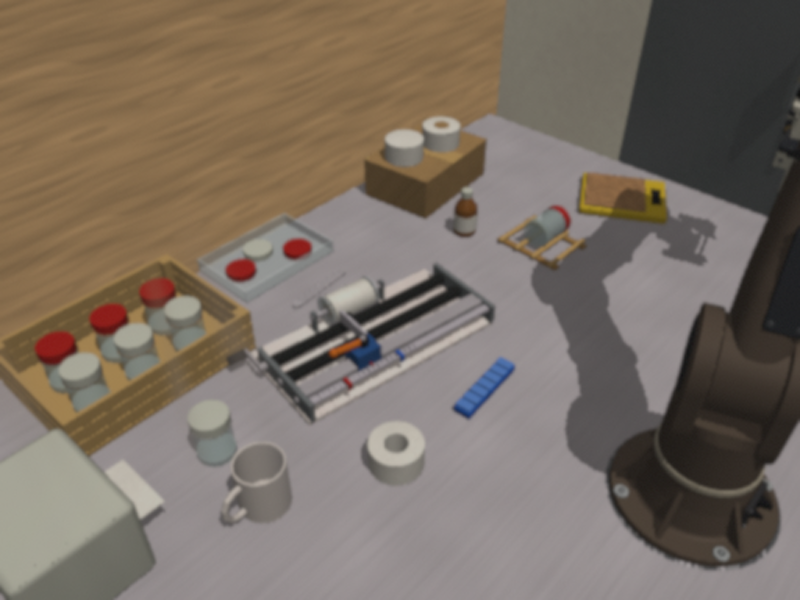

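The top view shows the labeller turned slightly, with its stop end at image left. The carriage is at about (327,318), the lever points left to (297,313), the red clip is at (299,329) and the blue clip at (353,341). The jar is on the rack at about (610,328), with its base to the left and its red lid to the right. The side view agrees.

```bash
cat > h.py <<'E'
from cell import *
import cv2, numpy as np
from scipy.spatial.transform import Rotation as Ro
def cam(n,s=None):
    m=camera_model(n); K=np.array(m['mtx'])
    if n!='wrist': return K,np.array(m['R']),np.array(m['t'])
    T=np.eye(4); T[:3,:3]=Ro.from_quat(s['orientation'],scalar_first=True).as_matrix(); T[:3,3]=s['ee_pos']
    W=np.linalg.inv(T@m['tool_from_camera']); return K,W[:3,:3],W[:3,3]
def ray(c,u,v,z):
    K,R,t=c; o=-R.T@t; d=R.T@np.linalg.solve(K,[u,v,1]); return o+d*(z-o[2])/d[2]
def proj(c,X):
    K,R,t=c; p=K@(R@np.asarray(X)+t); return p[:2]/p[2]
def look(name,n):
    s=observe(); f=grab_frame(n); np.save(f'pics/{name}.npy',f); c=cam(n,s)
    import pickle; pickle.dump(c,open(f'pics/{name}.pkl','wb'))
    cv2.imwrite(f'pics/{name}.png',cv2.resize(f[:,:,::-1],(800,600),interpolation=cv2.INTER_CUBIC)); return s
def to_tool(target,yaw=None):
    """shift in tool axes (cm) from measured pose to TCP target"""
    s=observe(); R=Ro.from_quat(s['orientation'],scalar_first=True).as_matrix()
    return np.round(R.T@(np.asarray(target)-s['ee_pos'])*100,2)
E
python3 - <<'E'
from h import *
c=cam('top');k=.64
for n,u,v,z in [('red',299,329,.046),('blue',353,341,.046),('carr',327,318,.08),('tip',297,313,.1),('cornerFR',461,365,.012),('cornerBR',476,268,.012),('cheekL near',264,328,.052),('jarbase',587,327,.041),('jarlid',637,330,.041),('jarlidtop',633,330,.073),('rackTL',571,297,.016),('rackBR',629,366,.016),('rackTR',630,299,.016),('rackBL',572,363,.016),('mug',180,350,.09),('roll',275,404,.05),('amber',571,243,.11)]:
    print(n,np.round(ray(c,u*k,v*k,z),3))
s=observe(); R=Ro.from_quat(s['orientation'],scalar_first=True).as_matrix(); print(np.round(R,3))
E
```

```text
red [0.525 0.218 0.046]
blue [0.503 0.109 0.046]
carr [0.544 0.16  0.08 ]
tip [0.549 0.217 0.1  ]
cornerFR [ 0.463 -0.112  0.012]
cornerBR [ 0.667 -0.142  0.012]
cheekL near [0.524 0.288 0.052]
jarbase [ 0.543 -0.365  0.041]
jarlid [ 0.54  -0.467  0.041]
jarlidtop [ 0.535 -0.448  0.073]
rackTL [ 0.609 -0.34   0.016]
rackBR [ 0.468 -0.457  0.016]
rackTR [ 0.608 -0.463  0.016]
rackBL [ 0.472 -0.34   0.016]
mug [0.472 0.442 0.09 ]
roll [0.374 0.259 0.05 ]
amber [ 0.7   -0.318  0.11 ]
[[ 0.97   0.243 -0.   ]
 [ 0.243 -0.97   0.001]
 [-0.    -0.001 -1.   ]]
```

Call:
step_arm([
  [[4,-4.5,0],0,0],
  [[7,-8,0],0,0],
  [[10,-11.5,0],0,0],
  [[13,-15,0],0,0],
  [[16,-18.5,0],0,0],
])

```text
t: 0.6
ee_pos: [0.2628, -0.3856, 0.2265]
orientation: [-0.0, 0.992, 0.123, -0.0]
contact_force: [1.8, 0.0, 1.0]
gripper_width: 0.617
grip_force: 0.0
```

Call:
step_arm([
  [[3.2,-3.7,0],0,0],
  [[6.5,-7.4,0],0,0],
  [[9.7,-11,0],0,0],
  [[13,-14.8,0],0,0],
  [[16,-18.5,0],0,0],
])

```text
t: 1.1
ee_pos: [0.373, -0.1675, 0.2268]
orientation: [0.0, 0.992, 0.123, 0.0]
contact_force: [0.7, -0.3, -0.2]
gripper_width: 0.181
grip_force: 0.0
```

Call:
step_arm([
  [[3.2,-3.7,0],-8,0],
  [[6.5,-7.4,0],-16,0],
  [[9.7,-11,0],-24,0],
  [[13,-14.8,0],-32,0],
  [[16,-18.5,0],-40,0],
])

```text
t: 1.6
ee_pos: [0.4832, 0.0508, 0.2267]
orientation: [0.0, 0.889, 0.457, 0.0]
contact_force: [0.5, -1.1, 0.1]
gripper_width: 0.006
grip_force: 0.0
```

Call:
step_arm([
  [[4,-0.4,0],-8,0],
  [[8,-0.8,0],-16,0],
  [[13,-1.5,0],-24,0],
  [[13,-1.5,0],-24,0],
  [[13,-1.5,0],-24,0],
])

```text
t: 2.1
ee_pos: [0.5465, 0.1641, 0.2259]
orientation: [-0.001, 0.776, 0.631, -0.001]
contact_force: [0.0, 0.3, 1.2]
gripper_width: 0.005
grip_force: 0.0
```

```bash
python3 - <<'E'
from h import *
s=look('w1','wrist'); print(s['ee_pos'],s['orientation'])
E
```

```text
[0.54645337 0.16414761 0.22586001] [-7.04950532e-04  7.76148885e-01  6.30549073e-01 -5.27745865e-04]
```

View pics/w1.png

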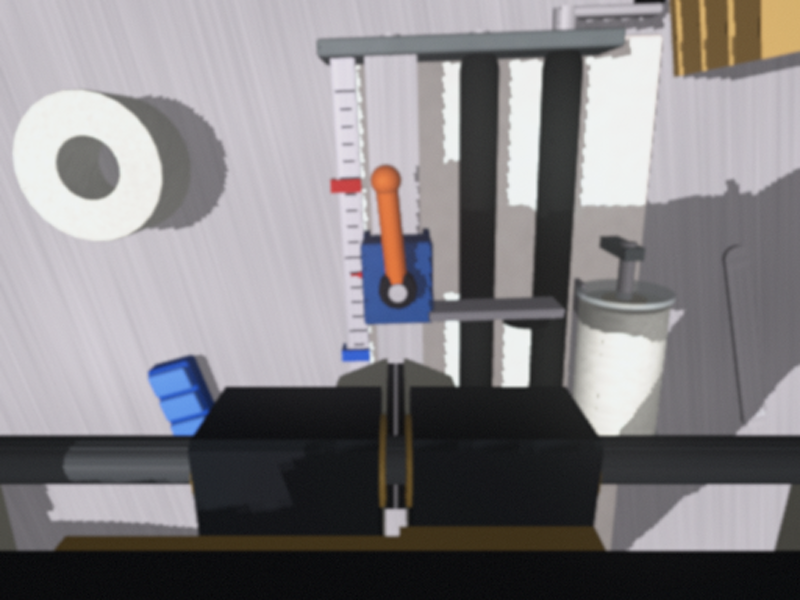

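The wrist view shows the red clip at (346,185), the blue clip at (356,354), the pointer at (356,274), the stud at (398,293) and the lever ball at (386,180), with the lever locked. The stop arm runs from (432,310) to (565,306).

```bash
python3 - <<'E'
from h import *
import pickle
c=pickle.load(open('pics/w1.pkl','rb'));k=.64
P={}
for n,u,v,z in [('red',346,185,.048),('blue',356,354,.048),('pointer',356,274,.052),('stud',398,293,.098),('ball',386,180,.1),('r1far',480,57,.046),('r1near',476,380,.046),('r2far',562,57,.046),('cheekL',320,44,.052),('cheekR',624,34,.052),('railL',366,100,.05),('railR',418,100,.05)]:
    P[n]=ray(c,u*k,v*k,z); print(n,np.round(P[n],4))
d=P['red']-P['blue']; print('dirs',np.degrees(np.arctan2(d[1],d[0])))
d=P['r1far']-P['r1near'];print(np.degrees(np.arctan2(d[1],d[0])))
d=P['cheekR']-P['cheekL'];print(np.degrees(np.arctan2(d[1],d[0]))+90)
a=np.radians(78.6); y=np.array([np.cos(a),np.sin(a),0]);x=np.array([y[1],-y[0],0])
mid=(P['r1far']+P['r2far'])/2; print('roller gap',np.linalg.norm(P['r1far']-P['r2far']))
for n in P: print(n,np.round([(P[n]-P['stud'])@x,(P[n]-P['stud'])@y],4))
E
```

```text
red [0.5258 0.2174 0.048 ]
blue [0.5064 0.107  0.048 ]
pointer [0.5195 0.1622 0.052 ]
stud [0.5458 0.1577 0.098 ]
ball [0.5522 0.2193 0.1   ]
r1far [0.6181 0.2722 0.046 ]
r1near [0.5827 0.0704 0.046 ]
r2far [0.6645 0.2624 0.046 ]
cheekL [0.5299 0.2968 0.052 ]
cheekR [0.6981 0.2667 0.052 ]
railL [0.5487 0.2626 0.05  ]
railR [0.5784 0.2564 0.05  ]
dirs 80.07871203038746
80.0433682369744
79.86646068136713
roller gap 0.047357165982614684
red [-0.0314  0.0546]
blue [-0.0285 -0.0576]
pointer [-0.0266 -0.0008]
stud [0. 0.]
ball [-0.0058  0.0616]
r1far [0.0483 0.1265]
r1near [ 0.0535 -0.0784]
r2far [0.0957 0.1261]
cheekL [-0.043   0.1332]
cheekR [0.1277 0.1369]
railL [-0.0179  0.1034]
railR [0.0125 0.1032]
```

Call:
step_arm([
  [[4.4,3.8,4],-1.8,0],
  [[4.4,3.8,8],-1.8,0],
  [[4.4,3.8,11],-1.8,0],
  [[4.4,3.8,14.2],-1.8,0],
  [[4.4,3.8,14.2],-1.8,0],
])

```text
t: 2.65
ee_pos: [0.5903, 0.1946, 0.0805]
orientation: [-0.001, 0.767, 0.641, -0.004]
contact_force: [-0.4, -0.3, 0.8]
gripper_width: 0.005
grip_force: 0.0
```

```bash
cat >> h.py <<'E'
Y=np.array([np.cos(np.radians(80)),np.sin(np.radians(80))]);X=np.array([Y[1],-Y[0]])
S0=np.array([.5458,.1577])
def ba(p): d=np.asarray(p)[:2]-S0; return np.round([d@Y*100,d@X*100],2)
E
python3 -c "
from h import *
s=observe();print(ba(s['ee_pos']),s['ee_pos'],Ro.from_quat(s['orientation'],scalar_first=True).as_matrix()[:,0],s['contact_force'])"
```

```text
[4.4  3.74] [0.59025227 0.19457505 0.08051738] [ 0.17792817  0.98402802 -0.00551596] [-0.35297647 -0.31423918  0.75349417]
```

Call:
step_arm([
  [[0.4,0,-0.4],0,0],
  [[0.4,-1,-0.4],0,0],
  [[0.5,-2,-0.4],0,0],
  [[0.6,-3,-0.4],0,0],
  [[0.7,-4,-0.4],0,0],
])

```text
t: 3.15
ee_pos: [0.5546, 0.212, 0.0898]
orientation: [0.001, 0.767, 0.642, 0.001]
contact_force: [2.7, -2.0, 1.6]
gripper_width: 0.004
grip_force: 1.6
```

Call:
step_arm([
  [[-0.3,-0.7,0],0,0],
  [[-0.7,-1.4,0],0,0],
  [[-1.2,-2.1,0],0,0],
  [[-1.6,-2.7,0],0,0],
  [[-1.6,-2.7,0],0,0],
])

```text
t: 3.65
ee_pos: [0.5241, 0.2004, 0.0884]
orientation: [-0.0, 0.767, 0.642, -0.001]
contact_force: [0.5, 0.6, -0.2]
gripper_width: 0.007
grip_force: 0.1
```

```bash
python3 -c "
from h import *
s=observe();print(ba(s['ee_pos']),s['ee_pos'],s['contact_force'])"
```

```text
[ 3.83 -2.88] [0.52412257 0.20043839 0.08842513] [ 0.47265003  0.6003502  -0.19507338]
```

Call:
step_arm([
  [[-0.4,-0.2,0],0,0],
  [[-0.4,-0.2,0],0,0],
  [[0.5,0.3,-1],0,0],
  [[0.8,0.3,-5],0,0],
  [[0.8,0.3,-8],0,0],
])

```text
t: 4.15
ee_pos: [0.5296, 0.2091, 0.1697]
orientation: [-0.001, 0.766, 0.642, -0.0]
contact_force: [-0.3, -0.2, 1.1]
gripper_width: 0.004
grip_force: 0.0
```

Call:
step_arm([
  [[-2,0.5,-1],0,0],
  [[-6,2,-1],0,0],
  [[-11,2.7,-1],0,0],
  [[-11,2.7,-1],0,0],
  [[-11,2.7,-1],0,0],
])

```text
t: 4.65
ee_pos: [0.537, 0.0935, 0.1784]
orientation: [-0.0, 0.768, 0.641, -0.001]
contact_force: [-0.3, 1.4, -0.8]
gripper_width: 0.004
grip_force: 0.0
```

```bash
python3 - <<'E'
from h import *
s=look('w2','wrist'); print(s['ee_pos'],ba(s['ee_pos']))
E
```

```text
[0.5370268  0.09346517 0.17837488] [-6.48  0.25]
```

View pics/w2.png

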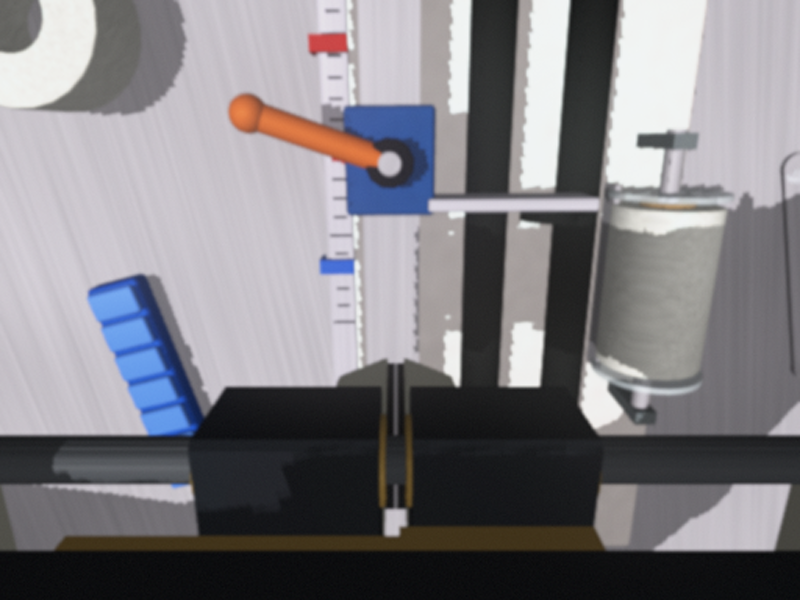

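Lever is out to about 72° at (246,112)→(390,163). The carriage's -y face is clear at row 213, and the pad arm joins to the right of it.

Call:
step_arm([
  [[0,0,4],0,0],
  [[0,0,8],0,0],
  [[0,0,11.5],0,0],
  [[0,0,11.5],0,0],
  [[0,0,11.5],0,0],
])

```text
t: 5.2
ee_pos: [0.5368, 0.0971, 0.0641]
orientation: [-0.001, 0.766, 0.643, -0.0]
contact_force: [0.1, 0.2, -0.1]
gripper_width: 0.001
grip_force: 0.0
```

Call:
step_arm([
  [[2,0,0],0,0],
  [[3.8,0,0],0,0],
  [[5.4,0,0],0,0],
  [[6.8,0,0],0,0],
  [[7.6,0,0],0,0],
])

```text
t: 5.7
ee_pos: [0.5515, 0.1704, 0.066]
orientation: [0.001, 0.767, 0.642, 0.0]
contact_force: [-1.9, -6.0, 2.6]
gripper_width: 0.005
grip_force: 3.3
```

```bash
python3 - <<'E'
from h import *
s=look('w3','wrist'); print(s['ee_pos'],ba(s['ee_pos']),s['contact_force'])
E
```

```text
[0.55151737 0.17044604 0.06597615] [1.35 0.34] [-1.8848412  -5.96425096  2.62743388]
```

View pics/w3.png

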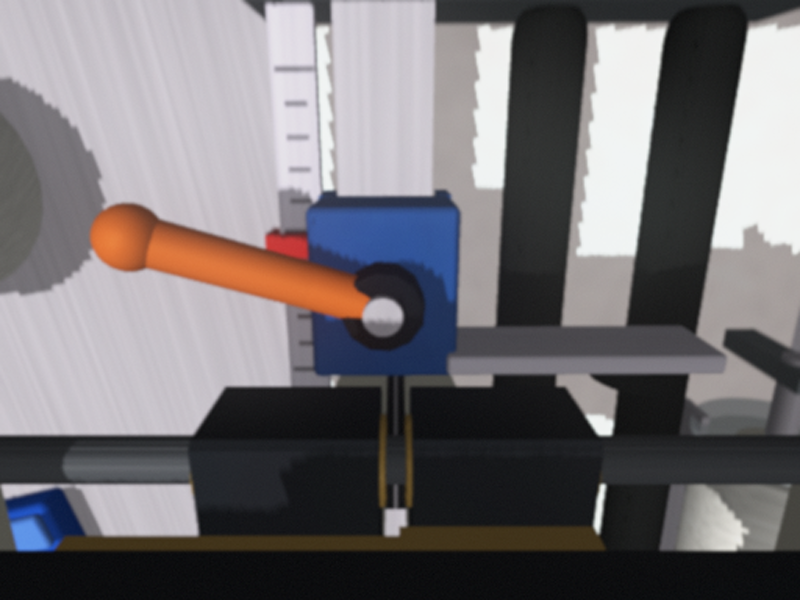

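The carriage has moved: stud at (383,317), block top from row 207 to about row 373. The red clip's upper edge is at (287,233) and the pointer is hidden under the lever.

```bash
python3 - <<'E'
from h import *
import pickle
for nm,pts in [('w2',[('red',328,43,.048),('blue',338,265,.048),('stud',390,163,.098),('topfar',391,105,.08),('topnear',391,213,.08)]),('w3',[('stud',383,317,.098),('redtop',287,233,.050),('topfar',383,208,.08),('topnear',383,374,.08)])]:
    c=pickle.load(open(f'pics/{nm}.pkl','rb'))
    for n,u,v,z in pts: print(nm,n,ba(ray(c,u*.64,v*.64,z)))
E
```

```text
w2 red [ 5.59 -3.05]
w2 blue [-5.57 -2.98]
w2 stud [ 0.12 -0.01]
w2 topfar [2.56 0.04]
w2 topnear [-2.28 -0.  ]
w3 stud [ 4.84 -0.04]
w3 redtop [ 6.08 -3.25]
w3 topfar [ 7.28 -0.05]
w3 topnear [ 2.45 -0.09]
```

Call:
step_arm([
  [[0.2,0,0],0,0],
  [[0.4,0,0],0,0],
  [[0.6,0,0],0,0],
  [[0.6,0,0],0,0],
  [[0.6,0,0],0,0],
])

```text
t: 6.25
ee_pos: [0.5523, 0.1754, 0.0653]
orientation: [0.001, 0.767, 0.642, 0.0]
contact_force: [-0.8, -5.7, 3.4]
gripper_width: 0.003
grip_force: 2.5
```

```bash
python3 - <<'E'
from h import *
s=observe(); print(ba(s['ee_pos']),s['ee_pos'][2],s['contact_force'])
E
```

```text
[1.86 0.33] 0.0652791580502293 [-0.78883492 -5.66915118  3.44780279]
```

Call:
step_arm([
  [[0.2,0,0],0,0],
  [[0.3,0,0],0,0],
  [[0.3,0,0],0,0],
  [[0.3,0,0],0,0],
  [[-1,0,0],0,0],
])

```text
t: 6.75
ee_pos: [0.5504, 0.1685, 0.0651]
orientation: [-0.0, 0.766, 0.643, 0.002]
contact_force: [0.6, 0.5, -0.4]
gripper_width: 0.003
grip_force: 0.0
```

Call:
step_arm([
  [[-1,0,0],0,0],
  [[-1,0,-4],0,0],
  [[-1,0,-9],0,0],
  [[-1,0,-14],0,0],
  [[-1,0,-14],0,0],
])

```text
t: 7.25
ee_pos: [0.5511, 0.1581, 0.2109]
orientation: [0.002, 0.767, 0.642, 0.005]
contact_force: [0.9, -0.5, 0.7]
gripper_width: 0.004
grip_force: 0.0
```

```bash
python3 - <<'E'
from h import *
s=look('w4','wrist'); print(s['ee_pos'],ba(s['ee_pos']),s['contact_force'])
f=np.load('pics/w4.npy'); cv2.imwrite('pics/w4c.png',cv2.resize(f[20:260,130:450,::-1],(800,600),interpolation=cv2.INTER_CUBIC))
E
```

```text
[0.55106107 0.15807666 0.210938  ] [0.13 0.51] [ 0.88094667 -0.50857948  0.6780409 ]
```

View pics/w4c.png

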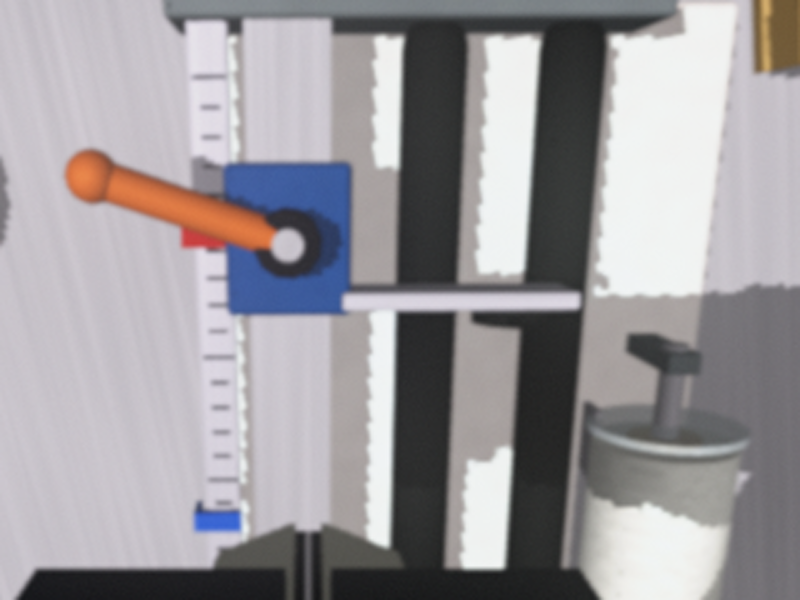

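The block's top spans rows 163–314, the stud is at (288,245), the red clip's lower edge is near row 248 and the blue clip is at (218,520).

```bash
python3 - <<'E'
from h import *
import pickle
c=pickle.load(open('pics/w4.pkl','rb'))
for n,u,v,z in [('stud',288,245,.098),('redlow',195,247.5,.050),('blue',218,520,.049),('topfar',288,163,.08),('topnear',288,314,.08)]: print(n,ba(ray(c,u/2.5+130,v/2.5+20,z)))
# red pixel rows
f=np.load('pics/w4.npy').astype(int); m=(f[...,0]>150)&(f[...,1]<70)&(f[...,2]<80); ys,xs=np.nonzero(m[90:130,195:225]); print(ys.min()+90,ys.max()+90,xs.min()+195,xs.max()+195)
E
```

```text
stud [ 5.61 -0.03]
redlow [ 5.13 -3.48]
blue [-5.63 -3.  ]
topfar [ 8.04 -0.03]
topnear [ 3.17 -0.08]
112 117 204 218
```

The carriage is within 1 mm of the red clip's middle. Next I swing the lever home.

Call:
step_arm([
  [[2.2,-3.7,0],0,0],
  [[4.3,-7.4,1],0,0],
  [[4.3,-7.4,5],0,0],
  [[4.3,-7.4,9],0,0],
  [[4.3,-7.4,12.2],0,0],
])

```text
t: 7.8
ee_pos: [0.4812, 0.2106, 0.0791]
orientation: [-0.0, 0.767, 0.642, -0.001]
contact_force: [0.0, -0.2, 0.7]
gripper_width: 0.006
grip_force: 0.0
```

```bash
python3 - <<'E'
from h import *
s=observe(); print(ba(s['ee_pos']),s['ee_pos'][2],s['contact_force'])
E
```

```text
[ 4.09 -7.28] 0.07913116737331129 [ 0.02030121 -0.20180233  0.68511535]
```

Call:
step_arm([
  [[0.6,0.3,-0.5],0,0],
  [[1.7,0.9,-0.5],0,0],
  [[2.6,1.2,-0.5],0,0],
  [[3.4,1.6,-0.5],0,0],
  [[4.3,2.1,-0.5],0,0],
])

```text
t: 8.3
ee_pos: [0.512, 0.2511, 0.0879]
orientation: [0.0, 0.767, 0.642, 0.001]
contact_force: [-0.0, -2.0, 1.2]
gripper_width: 0.002
grip_force: 1.0
```

Call:
step_arm([
  [[0.9,0.5,0],0,0],
  [[1.8,1,0],0,0],
  [[2.4,1.6,0],0,0],
  [[2.7,2.2,0],0,0],
  [[2.7,2.2,0],0,0],
])

```text
t: 8.8
ee_pos: [0.5383, 0.2739, 0.0867]
orientation: [-0.0, 0.767, 0.642, 0.001]
contact_force: [-0.2, 0.3, -0.3]
gripper_width: 0.011
grip_force: 0.0
```

```bash
python3 - <<'E'
from h import *
s=observe(); print(ba(s['ee_pos']),s['ee_pos'][2],s['contact_force'])
E
```

```text
[11.31 -2.76] 0.08667568167512701 [-0.22802385  0.2698018  -0.27766334]
```

Call:
step_arm([
  [[0,0.2,0],0,0],
  [[0,0.4,0],0,0],
  [[0,0.5,0],0,0],
  [[0,0.6,0],0,0],
  [[0,0.6,0],0,0],
])

```text
t: 9.3
ee_pos: [0.5425, 0.2723, 0.0867]
orientation: [-0.0, 0.767, 0.642, -0.0]
contact_force: [-4.8, 1.2, 1.6]
gripper_width: 0.005
grip_force: 2.2
```

```bash
python3 - <<'E'
from h import *
s=observe(); print(ba(s['ee_pos']),s['ee_pos'][2],s['contact_force'])
E
```

```text
[11.23 -2.31] 0.08671434645232101 [-4.81029536  1.15633835  1.56481321]
```

Call:
step_arm([
  [[0,0.1,0],0,0],
  [[0,0.2,0],0,0],
  [[0,0.3,0],0,0],
  [[0,0.3,0],0,0],
  [[0,0.3,0],0,0],
])

```text
t: 9.8
ee_pos: [0.5431, 0.2723, 0.0866]
orientation: [-0.001, 0.766, 0.643, -0.002]
contact_force: [-12.2, 1.8, 5.8]
gripper_width: 0.005
grip_force: 6.5
```

```bash
python3 - <<'E'
from h import *
s=observe(); print(ba(s['ee_pos']),s['ee_pos'][2],s['contact_force'])
E
```

```text
[11.24 -2.26] 0.0865642449675737 [-12.24585745   1.78196253   5.80991059]
```

Call:
step_arm([
  [[0,-1,0],0,0],
  [[0,-1.5,-1],0,0],
  [[0,-1.5,-5],0,0],
  [[-2,-1,-9],0,0],
  [[-6,0,-13],0,0],
])

```text
t: 10.3
ee_pos: [0.5352, 0.2199, 0.2146]
orientation: [-0.0, 0.765, 0.644, 0.002]
contact_force: [1.5, -0.8, 0.1]
gripper_width: 0.005
grip_force: 0.0
```

Call:
step_arm([
  [[-4,2.5,0],0,0],
  [[-6,2.5,0],0,0],
  [[-6,2.5,0],0,0],
  [[-6,2.5,0],0,0],
  [[-6,2.5,0],0,0],
])

```text
t: 10.8
ee_pos: [0.5492, 0.1556, 0.212]
orientation: [-0.0, 0.766, 0.643, 0.0]
contact_force: [-0.6, -0.7, -0.4]
gripper_width: 0.002
grip_force: 0.0
```

```bash
python3 - <<'E'
from h import *
s=look('w5','wrist'); print(s['ee_pos'],ba(s['ee_pos']),s['contact_force'])
f=np.load('pics/w5.npy'); cv2.imwrite('pics/w5c.png',cv2.resize(f[20:260,130:450,::-1],(800,600),interpolation=cv2.INTER_CUBIC))
E
```

```text
[0.54919699 0.15559501 0.21200562] [-0.15  0.37] [-0.58180797 -0.66939336 -0.36547839]
```

View pics/w5c.png

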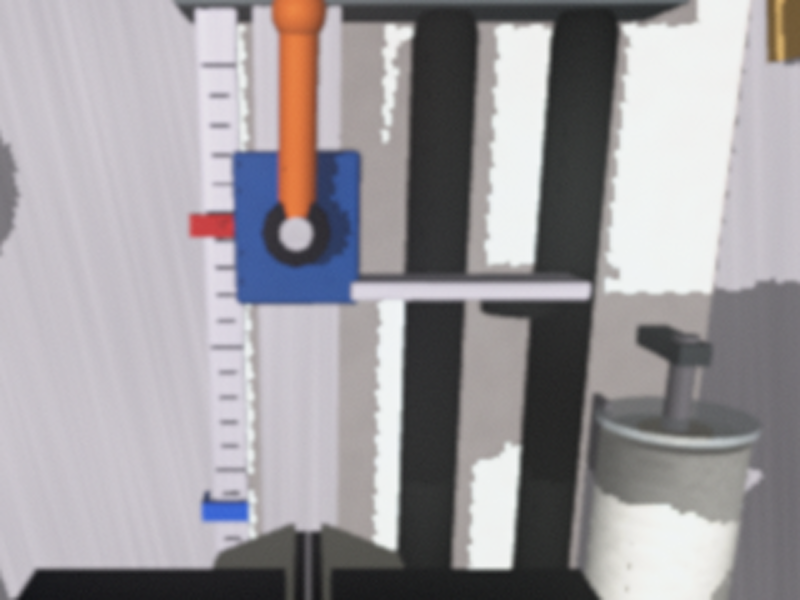

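The lever is home, parallel to the rail, and the red clip at (212,225) is level with the stud at (297,234). Now for the jar.

Call:
step_arm([
  [[-4.5,0.7,-1],0,9],
  [[-9,1.4,-2],0,9],
  [[-13.5,2.2,-3],0,9],
  [[-18,2.9,-3],0,9],
  [[-22,3.5,-3],0,9],
])

```text
t: 11.35
ee_pos: [0.5453, -0.0696, 0.242]
orientation: [0.0, 0.766, 0.642, 0.0]
contact_force: [1.0, -0.6, -0.1]
gripper_width: 0.39
grip_force: 0.0
```

Call:
step_arm([
  [[-4.5,0.7,0],0,9],
  [[-9,1.4,0],0,9],
  [[-13.5,2.2,0],0,9],
  [[-18,2.9,0],0,9],
  [[-22,3.5,0],0,9],
])

```text
t: 11.85
ee_pos: [0.5413, -0.2925, 0.2415]
orientation: [0.0, 0.766, 0.642, 0.0]
contact_force: [0.5, 0.5, 0.2]
gripper_width: 0.831
grip_force: 0.0
```

Call:
step_arm([
  [[-4.5,0.7,0],-5,9],
  [[-9,1.4,0],-10,9],
  [[-14,2.3,0],-10,9],
  [[-14,2.3,0],-10,9],
  [[-14,2.3,0],-10,9],
])

```text
t: 12.35
ee_pos: [0.5392, -0.4333, 0.2406]
orientation: [-0.001, 0.708, 0.706, 0.0]
contact_force: [1.1, 1.6, 0.3]
gripper_width: 0.98
grip_force: 0.0
```

```bash
python3 - <<'E'
from h import *
import pickle
c=pickle.load(open('pics/w5.pkl','rb'))
for n,u,v,z in [('stud',297,234,.098),('red',212,225,.049),('ball',299,14,.1),('blue',225,510,.049),('topfar',297,152,.08),('topnear',297,303,.08),('r1mid',435,350,.046),('r2mid',555,350,.046)]: print(n,ba(ray(c,u/2.5+130,v/2.5+20,z)))
s=look('w6','wrist'); print(s['ee_pos'],s['orientation'])
E
```

```text
stud [ 5.6  -0.01]
red [ 5.55 -3.16]
ball [11.77  0.08]
blue [-5.64 -3.01]
topfar [ 8.04 -0.02]
topnear [ 3.18 -0.04]
r1mid [0.84 5.21]
r2mid [0.84 9.81]
[ 0.53923336 -0.433311    0.24056929] [-5.69481689e-04  7.08288974e-01  7.05922334e-01  2.53193680e-04]
```

View pics/w6.png

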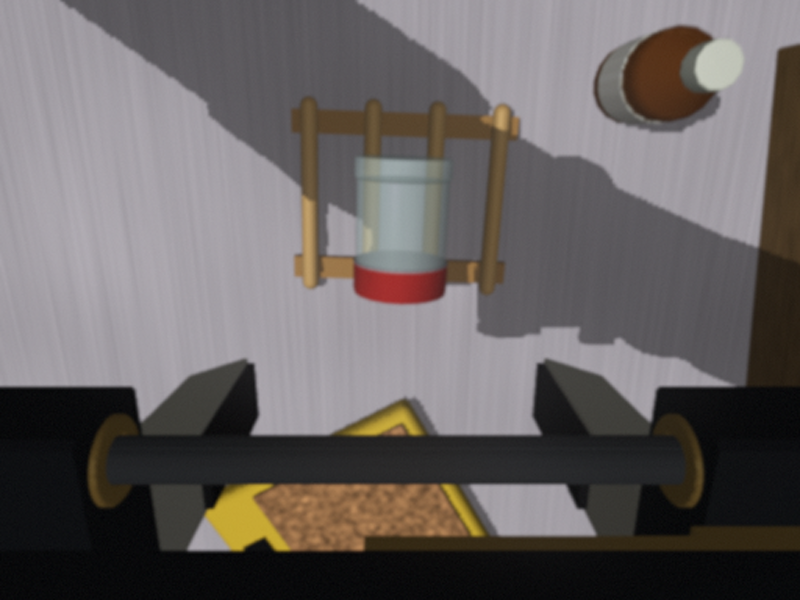

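The jar lies at columns 355–449 with its base edge at row 158 and its lid end at about row 300. The dowels run nearly vertically in the image.

```bash
python3 - <<'E'
from h import *
import pickle
c=pickle.load(open('pics/w6.pkl','rb'))
for n,u,v,z in [('baseL',355,160,.041),('baseR',449,163,.041),('baseTop',402,158,.073),('baseBot',402,158,.009),('lidL',355,285,.041),('lidR',446,285,.041),('lidEndTop',400,302,.073),('lidEnd',400,302,.041),('glass/lid',402,268,.073),('d1far',309,103,.016),('d1near',311,282,.016),('d4far',503,108,.016),('d4near',488,288,.016),('d2',373,104,.016),('d3',437,106,.016)]: print(n,np.round(ray(c,u*.64,v*.64,z),4))
print(-c[1].T@c[2])
E
```

```text
baseL [ 0.5125 -0.371   0.041 ]
baseR [ 0.5732 -0.3731  0.041 ]
baseTop [ 0.5425 -0.3685  0.073 ]
baseBot [ 0.5433 -0.3712  0.009 ]
lidL [ 0.5104 -0.4547  0.041 ]
lidR [ 0.5733 -0.4549  0.041 ]
lidEndTop [ 0.5412 -0.4571  0.073 ]
lidEnd [ 0.5415 -0.4671  0.041 ]
glass/lid [ 0.5425 -0.4349  0.073 ]
d1far [ 0.4808 -0.335   0.016 ]
d1near [ 0.476  -0.4593  0.016 ]
d4far [ 0.611  -0.3386  0.016 ]
d4near [ 0.6068 -0.4643  0.016 ]
d2 [ 0.5237 -0.3358  0.016 ]
d3 [ 0.5667 -0.3372  0.016 ]
[ 0.53856303 -0.35505701  0.39844242]
```

Call:
step_arm([
  [[2.3,0.35,3],2,9],
  [[2.3,0.35,7],2,9],
  [[2.3,0.35,11],2,9],
  [[2.3,0.35,14],2,9],
  [[2.3,0.35,15],2,9],
])

```text
t: 12.9
ee_pos: [0.5418, -0.4065, 0.0886]
orientation: [-0.003, 0.719, 0.695, -0.0]
contact_force: [-0.0, 0.1, 0.3]
gripper_width: 0.977
grip_force: 0.0
```

```bash
python3 - <<'E'
from h import *
s=observe(); print(s['orientation'],s['contact_force'],to_tool([.5425,-.410,.023]))
E
```

```text
[-2.52583109e-03  7.18851613e-01  6.95158936e-01 -1.76879791e-04] [-0.03558063  0.1294639   0.26547008] [-0.37  0.11  6.55]
```

Call:
step_arm([
  [[-0.2,0,2.5],0,9],
  [[-0.2,0,4.5],0,9],
  [[-0.2,0,5.8],0,9],
  [[-0.2,0,6.4],0,9],
  [[-0.2,0,6.4],0,9],
])

```text
t: 13.4
ee_pos: [0.5429, -0.4114, 0.0278]
orientation: [-0.0, 0.72, 0.694, 0.0]
contact_force: [0.1, 0.1, 0.3]
gripper_width: 0.978
grip_force: 0.0
```

Call:
step_arm([
  [[0,0,0],0,5],
  [[0,0,0],0,5],
  [[0,0,0],0,5],
  [[0,0,0],0,5],
  [[0,0,0],0,5],
])

```text
t: 13.9
ee_pos: [0.5433, -0.4122, 0.0281]
orientation: [0.001, 0.72, 0.694, 0.0]
contact_force: [2.8, 0.1, 1.0]
gripper_width: 0.658
grip_force: 30.0
```

Jar gripped (60.4 mm). Next: lift and carry.

Call:
step_arm([
  [[0,0,-2],0,5],
  [[0,0,-5],0,5],
  [[0,0,-9],0,5],
  [[2,0.2,-13],0,5],
  [[6,0.6,-15],0,5],
])

```text
t: 14.4
ee_pos: [0.5505, -0.3561, 0.1807]
orientation: [0.002, 0.722, 0.692, -0.0]
contact_force: [1.3, 0.2, -1.5]
gripper_width: 0.655
grip_force: 30.0
```

Call:
step_arm([
  [[4,0.4,0],2,5],
  [[8.5,0.8,0],4,5],
  [[13,1.2,0],6,5],
  [[17.5,1.6,0],8,5],
  [[21,2,0],8,5],
])

```text
t: 14.9
ee_pos: [0.5781, -0.1399, 0.1776]
orientation: [-0.0, 0.766, 0.642, 0.0]
contact_force: [0.6, 0.7, -1.1]
gripper_width: 0.659
grip_force: 30.0
```

```bash
python3 - <<'E'
from h import *
s=observe(); print(s['ee_pos'],s['orientation'],s['contact_force'],s['gripper_width'],to_tool([.593,-.020,.15]))
E
```

```text
[ 0.57806062 -0.13985293  0.1775799 ] [-4.20203561e-04  7.66471992e-01  6.42277593e-01  5.23261035e-05] [ 0.57583671  0.69862914 -1.10259832] 0.6585253071176743 [12.06 -0.62  2.77]
```

Call:
step_arm([
  [[4,-0.2,0],0,5],
  [[8,-0.4,0],0,5],
  [[12.1,-0.6,1],0,5],
  [[12.1,-0.6,2.5],0,5],
  [[12.1,-0.6,4],0,5],
])

```text
t: 15.4
ee_pos: [0.5936, -0.0217, 0.1369]
orientation: [-0.0, 0.766, 0.643, -0.0]
contact_force: [0.1, -0.6, -1.9]
gripper_width: 0.658
grip_force: 30.0
```

Call:
step_arm([
  [[0,0,2.5],0,5],
  [[0,0,5],0,5],
  [[0,0,6],0,5],
  [[0,0,6.8],0,5],
  [[0,0,7],0,5],
])

```text
t: 15.9
ee_pos: [0.5936, -0.0237, 0.067]
orientation: [-0.0, 0.767, 0.642, -0.0]
contact_force: [0.3, -0.2, -2.0]
gripper_width: 0.657
grip_force: 30.0
```

```bash
python3 - <<'E'
from h import *
s=observe(); print(s['ee_pos'],s['orientation'],s['contact_force'],s['torque'],to_tool([.5923,-.0191,.057]))
E
```

```text
[ 0.59359218 -0.02373641  0.06701231] [-1.49207976e-04  7.67007503e-01  6.41638002e-01 -3.78143765e-04] [ 0.34867295 -0.15000392 -1.95013067] [-0.03853497 -0.06304308  0.05435279] [ 0.43 -0.21  1.  ]
```

Call:
step_arm([
  [[0.2,-0.1,0.4],0,5],
  [[0.3,-0.1,0.6],0,5],
  [[0.3,-0.1,0.8],0,5],
  [[0.3,-0.1,0.9],0,5],
  [[0.3,-0.1,0.9],0,5],
])

```text
t: 16.4
ee_pos: [0.5934, -0.0199, 0.0586]
orientation: [0.0, 0.767, 0.642, 0.0]
contact_force: [0.6, 0.5, -2.1]
gripper_width: 0.657
grip_force: 30.0
```

```bash
python3 - <<'E'
from h import *
s=observe(); print(s['ee_pos'],ba(s['ee_pos']),s['contact_force'],s['torque'])
E
```

```text
[ 0.59339427 -0.01988255  0.05864146] [-16.66   7.77] [ 0.57792107  0.54867159 -2.12570843] [-0.04756441 -0.10988754  0.02981939]
```

Not touching yet; lower slowly.

Call:
step_arm([
  [[0,0,0.1],0,5],
  [[0,0,0.2],0,5],
  [[0,0,0.2],0,5],
  [[0,0,0.2],0,5],
  [[0,0,0.2],0,5],
])

```text
t: 16.9
ee_pos: [0.5942, -0.0199, 0.0574]
orientation: [0.001, 0.767, 0.642, 0.001]
contact_force: [-0.0, -0.2, 5.7]
gripper_width: 0.66
grip_force: 30.0
```

```bash
python3 - <<'E'
from h import *
s=observe(); print(s['ee_pos'],ba(s['ee_pos']),s['contact_force'],s['torque'])
E
```

```text
[ 0.59418843 -0.0199059   0.05737654] [-16.65   7.85] [-2.06112003e-03 -1.94917611e-01  5.68405648e+00] [-0.15199706  0.06412273  0.03196514]
```

```bash
python3 - <<'E'
from h import *
import pickle
c=pickle.load(open('pics/w2.pkl','rb'))
for n,u,v,z in [('brkt end',635,420,.05),('brkt inner',608,385,.05),('reel near bottom L',592,350,.04),('reel flange far L',605,190,.06)]: 
    b,a=ba(ray(c,u*.64,v*.64,z)); print(n,'labeller y',b+7.1,'x',a-7.8)
E
```

```text
brkt end labeller y -8.06 x 6.680000000000001
brkt inner labeller y -5.74 x 4.8
reel near bottom L labeller y -3.9399999999999995 x 4.03
reel flange far L labeller y 5.63 x 3.0200000000000005
```

Call:
step_arm([
  [[0,0,0],0,6.6],
  [[0,0,0],0,7],
  [[0,0,0],0,7.4],
  [[0,0,0],0,7.4],
  [[0,0,0],0,7.4],
])

```text
t: 17.4
ee_pos: [0.5933, -0.0198, 0.0564]
orientation: [-0.0, 0.767, 0.642, -0.0]
contact_force: [-0.0, -0.6, -0.1]
gripper_width: 0.804
grip_force: 0.0
```

Call:
step_arm([
  [[0,0,-2],0,7.4],
  [[0,0,-5],0,7.4],
  [[0,0,-9],0,7.4],
  [[-4,0,-13],0,4],
  [[-8,0,-13],0,0],
])

```text
t: 17.9
ee_pos: [0.5821, -0.0963, 0.1915]
orientation: [0.002, 0.765, 0.644, 0.003]
contact_force: [1.5, -0.9, -0.3]
gripper_width: 0.675
grip_force: 0.0
```

Call:
step_arm([
  [[0,0,0],0,0],
  [[0,0,0],0,0],
  [[0,0,0],0,0],
  [[0,0,0],0,0],
  [[0,0,0],0,0],
])

```text
t: 18.4
ee_pos: [0.5793, -0.0973, 0.1862]
orientation: [-0.0, 0.766, 0.643, -0.0]
contact_force: [0.6, 0.4, -0.8]
gripper_width: 0.249
grip_force: 0.0
```

```bash
python3 - <<'E'
from h import *
s=look('w7','wrist'); print(s['ee_pos'],ba(s['ee_pos']),s['contact_force'],s['gripper_width'])
E
```

```text
[ 0.57929428 -0.09731339  0.18620037] [-24.53   7.73] [ 0.56057346  0.42653143 -0.84853885] 0.24862566526470664
```

View pics/w7.png

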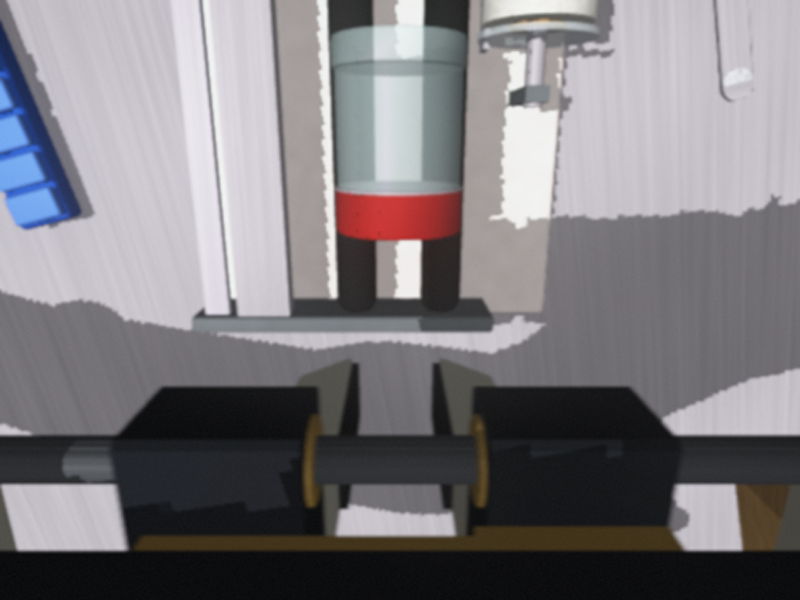

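The jar rests squarely in line on the rollers at columns 333–466, with its lid end at row 238. The loading cheek is at row 322. Next: push from the lid end.

Call:
step_arm([
  [[0.6,0,3],0,0],
  [[0.6,0,6],0,0],
  [[0.6,0,9],0,0],
  [[0.6,0,11.5],0,0],
  [[0.6,0,12.7],0,0],
])

```text
t: 18.95
ee_pos: [0.579, -0.0922, 0.0572]
orientation: [-0.001, 0.766, 0.642, -0.001]
contact_force: [-0.5, 0.3, -0.0]
gripper_width: 0.001
grip_force: 0.0
```

Call:
step_arm([
  [[0,0,0],0,0],
  [[0.4,0,0],0,0],
  [[0.8,0,0],0,0],
  [[1.2,0,0],0,0],
  [[1.8,0,0],0,0],
])

```text
t: 19.45
ee_pos: [0.584, -0.0749, 0.0604]
orientation: [0.001, 0.767, 0.642, 0.0]
contact_force: [0.4, -1.1, 1.4]
gripper_width: 0.007
grip_force: 1.0
```

```bash
python3 - <<'E'
from h import *
s=observe(); print(s['ee_pos'],ba(s['ee_pos']),s['contact_force'],s['gripper_width'])
E
```

```text
[ 0.58401744 -0.07488826  0.06039764] [-22.24   7.8 ] [ 0.40166821 -1.08858694  1.3823992 ] 0.006784719424962613
```

Call:
step_arm([
  [[0.8,0,0],0,0],
  [[1.7,0,0],0,0],
  [[2.6,0,0],0,0],
  [[3.5,0,0],0,0],
  [[4.4,0,0],0,0],
])

```text
t: 19.95
ee_pos: [0.5912, -0.0308, 0.0595]
orientation: [-0.0, 0.767, 0.642, -0.0]
contact_force: [-0.4, -2.1, -0.0]
gripper_width: 0.005
grip_force: 1.1
```

Call:
step_arm([
  [[0.9,0,0],0,0],
  [[1.8,0,0],0,0],
  [[2.7,0,0],0,0],
  [[3.6,0,0],0,0],
  [[4.5,0,0],0,0],
])

```text
t: 20.45
ee_pos: [0.5991, 0.0134, 0.0595]
orientation: [-0.0, 0.767, 0.642, -0.0]
contact_force: [-1.6, -1.6, 0.5]
gripper_width: 0.004
grip_force: 1.1
```

Call:
step_arm([
  [[0.9,0,0],0,0],
  [[1.8,0,0],0,0],
  [[2.6,0,0],0,0],
  [[3.3,0,0],0,0],
  [[3.8,0,0],0,0],
])

```text
t: 20.95
ee_pos: [0.6059, 0.0509, 0.0595]
orientation: [-0.0, 0.767, 0.642, 0.0]
contact_force: [-1.9, -1.8, 0.5]
gripper_width: 0.007
grip_force: 1.0
```

```bash
python3 - <<'E'
from h import *
s=observe(); print(s['ee_pos'],ba(s['ee_pos']),s['contact_force'],s['gripper_width'])
E
```

```text
[0.60592485 0.05091704 0.05953295] [-9.47  7.78] [-1.86184581 -1.75977477  0.47295794] 0.007371287582213445
```

Call:
step_arm([
  [[0.5,0,0],0,0],
  [[1,0,0],0,0],
  [[1.4,0,0],0,0],
  [[1.7,0,0],0,0],
  [[1.9,0,0],0,0],
])

```text
t: 21.45
ee_pos: [0.6092, 0.069, 0.0595]
orientation: [0.0, 0.767, 0.642, 0.0]
contact_force: [-2.3, -1.6, 0.2]
gripper_width: 0.001
grip_force: 0.9
```

Call:
step_arm([
  [[0.1,0,0],0,0],
  [[0.2,0,0],0,0],
  [[0.3,0,0],0,0],
  [[0.3,0,0],0,0],
  [[0.3,0,0],0,0],
])

```text
t: 21.95
ee_pos: [0.6097, 0.0718, 0.0596]
orientation: [0.0, 0.767, 0.642, 0.0]
contact_force: [-1.7, -0.8, 0.8]
gripper_width: 0.001
grip_force: 0.5
```

```bash
python3 - <<'E'
from h import *
s=observe(); print(s['ee_pos'],ba(s['ee_pos']),s['contact_force'],s['gripper_width'])
E
```

```text
[0.60974965 0.07179041 0.05956299] [-7.35  7.79] [-1.66309669 -0.7670886   0.75974968] 0.0007077439160001511
```

Not yet in contact with the pad; continue in small increments.

Call:
step_arm([
  [[0.05,0,0],0,0],
  [[0.1,0,0],0,0],
  [[0.15,0,0],0,0],
  [[0.2,0,0],0,0],
  [[0.2,0,0],0,0],
])

```text
t: 22.45
ee_pos: [0.6098, 0.073, 0.0594]
orientation: [0.0, 0.767, 0.642, -0.001]
contact_force: [-2.1, -5.2, 1.3]
gripper_width: 0.004
grip_force: 2.3
```

```bash
python3 - <<'E'
from h import *
s=observe(); print(ba(s['ee_pos']),s['contact_force'],s['gripper_width'])
E
```

```text
[-7.23  7.78] [-2.13487143 -5.21159866  1.32468419] 0.0037171062893177793
```

Call:
step_arm([
  [[0.05,0,0],0,0],
  [[0.1,0,0],0,0],
  [[0.1,0,0],0,0],
  [[0.1,0,0],0,0],
  [[0.1,0,0],0,0],
])

```text
t: 22.95
ee_pos: [0.6098, 0.073, 0.0594]
orientation: [0.0, 0.767, 0.642, -0.001]
contact_force: [-3.2, -6.4, 2.5]
gripper_width: 0.006
grip_force: 3.7
```

Call:
step_arm([
  [[-0.3,0,0],0,0],
  [[-1,0,0],0,0],
  [[-3,0,0],0,0],
  [[-5,0,-2],0,0],
  [[-7,0,-6],0,0],
])

```text
t: 23.45
ee_pos: [0.596, 0.0049, 0.1176]
orientation: [-0.002, 0.767, 0.642, -0.002]
contact_force: [2.1, -0.0, 0.7]
gripper_width: 0.007
grip_force: 0.0
```

Call:
step_arm([
  [[0,0,-5],0,0],
  [[0,0,-8],0,0],
  [[0,0,-8],0,0],
  [[0,0,-8],0,0],
  [[0,0,-8],0,0],
])

```text
t: 23.95
ee_pos: [0.5973, 0.0056, 0.1984]
orientation: [-0.0, 0.767, 0.642, -0.001]
contact_force: [-0.4, 0.4, -0.8]
gripper_width: 0.005
grip_force: 0.0
```

```bash
python3 - <<'E'
from h import *
s=look('w8','wrist'); print(s['ee_pos'],ba(s['ee_pos']),s['contact_force'],s['gripper_width'])
E
```

```text
[0.59726841 0.0056225  0.19836668] [-14.08   7.71] [-0.40777331  0.41472225 -0.83830967] 0.0051916506035618905
```

View pics/w8.png

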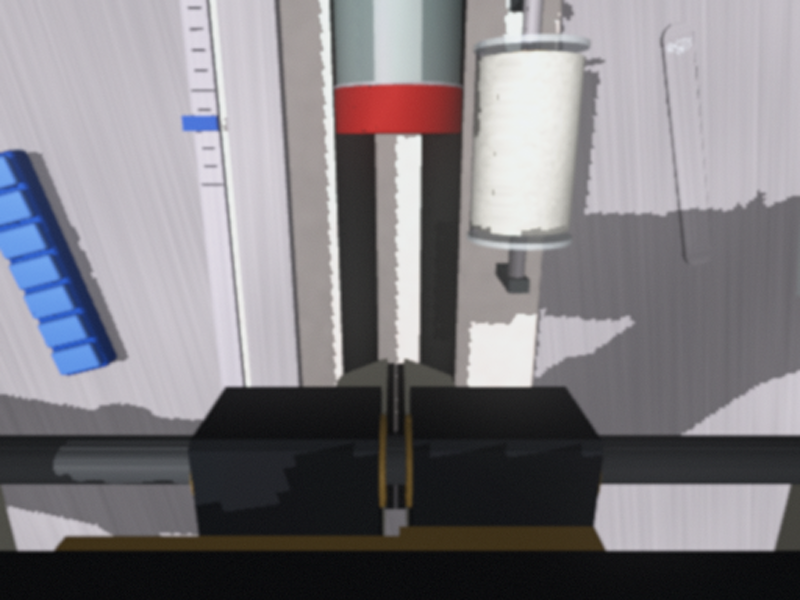

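The lid end is at (399,133), the jar is still seated in line between the rollers, and the blue clip, reel and pill case look undisturbed.

```bash
python3 - <<'E'
from h import *
import pickle
c=pickle.load(open('pics/w8.pkl','rb'))
print('lid end b',ba(ray(c,399*.64,134*.64,.1)),ba(ray(c,399*.64,134*.64,.09)),'expected -6.3')
c7=pickle.load(open('pics/w7.pkl','rb')); print('lane lid', ba(ray(c7,399*.64,239*.64,.1)),'expected -21.3')
# top camera: did other things move?
f=grab_frame('top').astype(int); g=np.load('pics/top0.npy').astype(int)
d=(abs(f-g).sum(2)>90).astype(np.uint8); n,l,st,ce=cv2.connectedComponentsWithStats(d)
print([(st[i].tolist()) for i in range(1,n) if st[i,4]>25])
E
```

```text
lid end b [-6.29  7.81] [-6.29  7.82] expected -6.3
lane lid [-21.34   7.82] expected -21.3
[[238, 93, 254, 291, 26843], [213, 164, 11, 5, 41], [170, 169, 67, 45, 984], [199, 181, 21, 14, 119], [273, 183, 26, 9, 79], [178, 186, 16, 6, 43], [374, 195, 35, 27, 483], [275, 199, 21, 8, 64], [260, 306, 7, 7, 27], [238, 313, 15, 32, 189], [463, 336, 49, 42, 1401]]
```

Lid end is at the predicted spot, so the base is against the pad. Handing in.

```bash
python3 -c "
from cell import *
print(hand_in())"
```

```text
the job is handed in; nothing more can be done
None
```

I set the carriage about 0.5 mm from the middle of the red clip and swung the lever fully home. The jar lies on the rollers with its base against the stop pad, judged by contact force and lid position since I had no direct view of the base. The job is handed in at about 24 s, and no result came back.

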